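Switch on the sander at its guarded switch

ROBOT

A 6-joint arm with a two-finger parallel gripper is mounted at the origin on the work surface. World frame = base frame: x ahead of the robot, y to its left, z up, the work surface at z = 0. Lengths are in m, angles in rad, forces in N, time in s.
With the tool pointing down it reaches from about 0.35 to 0.85 m from the base axis. Payload 8.1 kg.
Tool frame: the origin (TCP) lies on the centre line of the jaws, within the pads' length; the fingertips stand 22 mm ahead of it and the grasp point (between the pads) lies 3 mm ahead of it; z points along the fingers, y is the line along which they close (so a half turn about z gives the same grasp; the last joint's range is limited). The gripper opens to 93 mm and grips with 3 to 60 N. Pads are 15 mm wide; open, the fingers measure 128 mm over their backs; the gripper's body (75 mm by 188 mm) begins 65 mm behind the grasp point.
Start: joints at [1.177, 0.13, 1.488, -0, 1.523, -0.085], TCP at [0.182, 0.572, 0.241] pointing down, gripper open.
Joint ranges: [-2.96, 2.96], [-0.89, 2.26], [0.02, 2.5], [-1.34, 4.48], [0, 2.73], [-2.66, 2.66]. Speed limits (rad/s): [2.39, 2.39, 2.79, 3.14, 3.14, 3.14].

INTERFACE

Orientations are given as a rotation vector (axis times angle).
In Python, from plant import robot, viewer, sensors, order gives the robot as it stands (robot), with the cameras (viewer), the readings (sensors) and the job (order).
- The arm moves only by the shell command python3 inch.py 'ROWS' [FORCE]. ROWS is a JSON list of rows, 1 to 20 of them, each written [opening, [dx, dy, dz], turn]: the finger opening in m, then dx, dy, dz in m, then a turn about the tool's z in rad; each row shifts and turns the commanded pose from where the row before left it, along the tool's axes as they then stand; what a row does not reach is not made up. A row lasts 1/10 s, in which the tool goes at most 0.05 m and 0.15 rad, less where a joint would pass 70% of its speed; a pose out of reach is approached as far as the arm can. The fingers move at their own pace and stop on an object; FORCE is the grip in N (left out, the last holds). Time passes only in rows, so rows that do not move let the fingers close. It prints the time, the measured TCP pose, the force, the opening and the grip force at its end. Input that does not fit is refused with a message, and nothing moves.
- sensors.read_state(): the state, without advancing time (a new reading comes with each control period).
- viewer.read_camera(name): name is "side" or "top"; returns a dict with "image" (480x640x3 uint8, red, green, blue), "fx", "fy", "cx", "cy" (pixels), "dist" ([k1, k2, p1, p2, k3] as OpenCV has them; the pictures are not rectified), "R" (3x3) and "t" (3): a world point X has camera coordinates R X + t. Camera axes: x right, y down, z forward; pixel columns grow to the right and rows downward; lengths in m; the calibration is good to about 2 mm. A picture is of the moment at which its call begins. There is no depth.
- order.close_job(): hands the job in; it is judged then, once.
The state is a dict: "t": time; "q": joint angles; "dq": joint speeds; "joint_torque": joint torques, N m; "tool_pos": TCP position; "orientation": TCP orientation; "force": force on the tool from outside, world axes, zero at the start; "wrist_torque": the same for the moment, N m; "opening": finger opening in m; "gripper_force": force on a finger pad.
Only numpy, scipy, OpenCV 4.12 (cv2) and the standard library are available. Lean on these libraries where they do the work, as an engineer would, in place of code of your own. Each camera call takes 0.05 s, during which the arm holds its last target. There are 200 camera calls.

TASK

Switch on the sander, working gently with a fingertip: lift the red guard right back until it rests open, then push the toggle beneath it fully over, away from you, to on. Then tip the guard forward and let it drop shut by its own weight, without pressing it down, leaving the toggle on. Leave the yellow-guarded switch alone, and leave the mug, jar and tin where they stand.

Things in the scene. Friction and masses are not known exactly. Their poses are not given: they have to be found in the camera images.
- red_box: Grey switch box with the red flip-up guard on top (the switch to be turned on), fixed to the desk, 150 (x) x 100 (y) x 40 mm high; it may stand left or right, at some yaw. Origin: centre of its underside on the desk, z up; its -x side looks roughly to the robot, its +x side carries the guard's hinge.
- red_hinge (a point): Middle of the red guard's hinge axle, fixed at (+45, 0, +52) mm in the box frame, box axes; axle along y, on posts at y = +/-36 mm. The guard: plastic hood 66 mm wide, 60 g; shut, a flat 4 mm plate rises from the hinge towards the robot at 0.7 rad for 78 mm, then a lip 22 mm long at 1.05 rad; 4 mm cheeks at y = +/-31 mm hang below the plate.
- red_lip (a point): Middle of the front edge of the red guard's lip; moves with it. Guard shut: at (-67, 0, +74) mm from the hinge, 126 mm above the desk, the guard's highest and foremost part; open: at (+58, 0, +81) mm. The front under the lip is open. A downward fingertip, level with the lip or 15 mm below its edge, can push it back and up round the hinge (move it on that arc; well under 5 N).
- red_guard (a joint): Angle of the red guard, rad: 0 shut (as it starts), growing as the lip swings up and back to a stop at 1.35 (plate leaning back past upright). Almost no hinge friction: below about 0.75 it falls shut by its own weight, above about 0.9 it falls back and rests open on its stop. It is tipped shut by pushing the lip forward from behind.
- red_toggle_tip (a point): Tip of the metal bat toggle under the red guard, on its centre line; moves with it. The bat is 36 mm long, 7 to 12 mm thick, pivoted in the box top at the box centre (0, 0, +40 mm in the box frame); off, its tip is 12 mm to -x of the pivot, on, 12 mm to +x; tip 34 mm above the box top.
- red_toggle (a joint): Angle of that toggle, rad: 0 off (leaning to the box's -x, towards the robot), 0.7 fully on (leaning to +x, towards the hinge), end stops at both; starts at 0 to 0.1. Stiff friction (about 1.5 to 3 N where it is pushed), stays wherever it is left.
- yellow_box: Grey switch box with the yellow flip-up guard on top (another machine's switch, to be left alone), fixed to the desk, 150 (x) x 100 (y) x 40 mm high; it may stand left or right, at some yaw. Origin: centre of its underside on the desk, z up; its -x side looks roughly to the robot, its +x side carries the guard's hinge.
- yellow_hinge (a point): Middle of the yellow guard's hinge axle, fixed at (+45, 0, +52) mm in the box frame, box axes; axle along y, on posts at y = +/-36 mm. The guard: plastic hood 66 mm wide, 60 g; shut, a flat 4 mm plate rises from the hinge towards the robot at 0.7 rad for 78 mm, then a lip 22 mm long at 1.05 rad; 4 mm cheeks at y = +/-31 mm hang below the plate.
- yellow_lip (a point): Middle of the front edge of the yellow guard's lip; moves with it. Guard shut: at (-67, 0, +74) mm from the hinge, 126 mm above the desk, the guard's highest and foremost part; open: at (+58, 0, +81) mm. The front under the lip is open. A downward fingertip, level with the lip or 15 mm below its edge, can push it back and up round the hinge (move it on that arc; well under 5 N).
- yellow_guard (a joint): Angle of the yellow guard, rad: 0 shut (as it starts), growing as the lip swings up and back to a stop at 1.35 (plate leaning back past upright). Almost no hinge friction: below about 0.75 it falls shut by its own weight, above about 0.9 it falls back and rests open on its stop. It is tipped shut by pushing the lip forward from behind.
- yellow_toggle_tip (a point): Tip of the metal bat toggle under the yellow guard, on its centre line; moves with it. The bat is 36 mm long, 7 to 12 mm thick, pivoted in the box top at the box centre (0, 0, +40 mm in the box frame); off, its tip is 12 mm to -x of the pivot, on, 12 mm to +x; tip 34 mm above the box top.
- yellow_toggle (a joint): Angle of that toggle, rad: 0 off (leaning to the box's -x, towards the robot), 0.7 fully on (leaning to +x, towards the hinge), end stops at both; starts at 0 to 0.1. Stiff friction (about 1.5 to 3 N where it is pushed), stays wherever it is left.
- mug: Loose dark brown mug, 80 mm across, 92 mm high, handle on its +y side; bystander. Origin: centre of its underside.
- paint_jar: Loose blue paint jar with a white cap, 52 mm across, 70 mm high; bystander. Origin: centre of its underside.
- tin: Loose flat round orange tin, 72 mm across, 28 mm high, behind the switch boxes; bystander. Origin: centre of its underside.

How it is judged:
By the outcome, as a careful person would: the job done as asked, in the order asked, and still so for the second after the job is handed in, with the robot touching nothing.
It also fails if it takes over 58 s, if anything falls off the work surface, if the arm or the gripper's body presses on something with over 40 N, if the wrist force passes 120 N, or if a joint passes its speed limit or range.

## Working session

There is one attempt and no reset: what is moved stays moved. The work goes in short steps, Python scripts to look and compute and a shell command to move; the robot and the scene stay as the last step left them, time stands still between calls to the robot, and variables do not carry over. Pictures are saved under pics/ and viewed, at most 10 in all, crops included, and the job is handed in when it is done.

```bash
ls; mkdir -p pics
python3 - <<'E'
from plant import robot, viewer, sensors, order
import cv2
for n in("top","side"):
    c=viewer.read_camera(n); cv2.imwrite(f"pics/{n}0.png",c["image"][:,:,::-1])
    print(n,c["fx"],c["cx"],c["cy"],c["dist"],c["R"],c["t"])
s=sensors.read_state();print(s["t"],s["tool_pos"],s["orientation"],s["force"],s["opening"])
E
```

```text
inch.py
pics
plant.py
top 532.3748234985047 319.84143195431017 236.9423627812528 [0.01456401 0.         0.         0.         0.        ] [[-0.02103038 -0.99962783 -0.0173761 ]
 [-0.98128144  0.02396591 -0.19108209]
 [ 0.19142741  0.01303232 -0.98142025]] [0.00939782 0.64752807 1.06696987]
side 474.9981950418217 308.9047556658711 237.12682343747622 [-0.10806045  0.          0.          0.          0.        ] [[ 0.98265027 -0.18522665 -0.00946258]
 [-0.12435438 -0.62014536 -0.77456809]
 [ 0.13760247  0.76230625 -0.63241975]] [-0.61400958  0.14474624  0.94712767]
0.1 [0.18214733 0.57119746 0.23971934] [-4.83052430e-01 -3.10385597e+00  2.48497114e-03] [ 0.12227638  0.74411702 -0.00974557] 0.09320242284404266
```

View pics/top0.png

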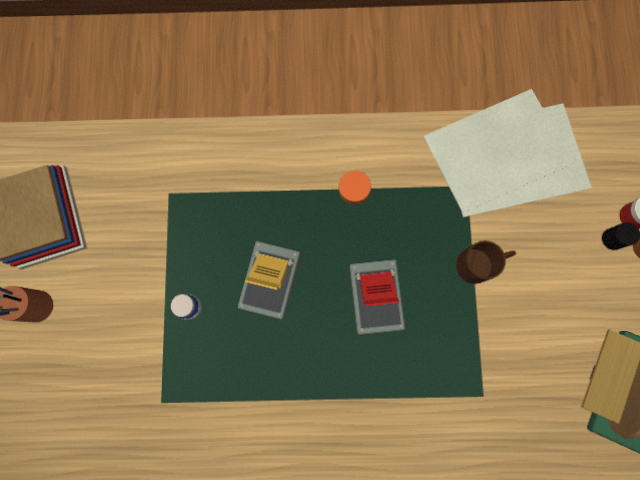

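View pics/side0.png

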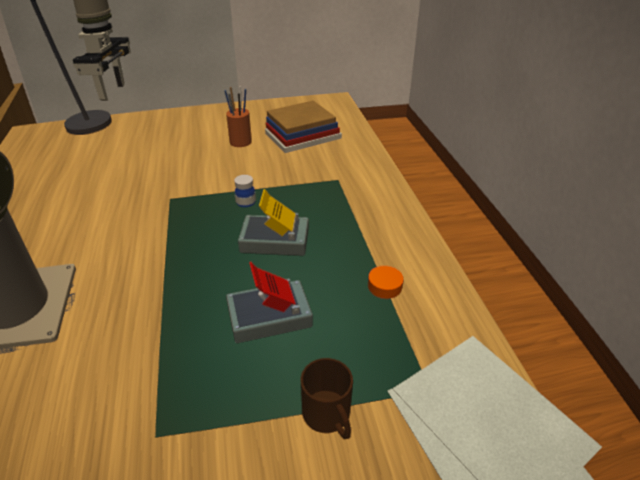

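The red box is on the right at about (377,297) in the top view, with its hinge side up-image (+x). The yellow box is at (269,280), the mug at (480,262), and the tin at (355,186). Next I'll measure the red box.

```bash
cat > h.py <<'E'
from plant import robot, viewer, sensors, order
import cv2,numpy as np
def K(c): return np.array([[c["fx"],0,c["cx"]],[0,c["fy"],c["cy"]],[0,0,1]])
def ray(c,p):
    u=cv2.undistortPoints(np.float64(p).reshape(-1,1,2),K(c),np.float64(c["dist"])).reshape(-1,2)
    R=np.array(c["R"]);return -R.T@c["t"],np.c_[u,np.ones(len(u))]@R
def plane(c,p,z):
    o,d=ray(c,p);return o+d*((z-o[2])/d[:,2])[:,None]
def proj(c,X):
    return cv2.projectPoints(np.float64(X),cv2.Rodrigues(np.array(c["R"]))[0],np.float64(c["t"]),K(c),np.float64(c["dist"]))[0].reshape(-1,2)
def red(im):
    a=im.astype(int);return ((a[...,0]>110)&(a[...,1]<60)&(a[...,2]<60)).astype(np.uint8)
E
python3 - <<'E'
from h import *
c=viewer.read_camera("top");im=c["image"];s=viewer.read_camera("side")
a=im.astype(int)
g=((a.min(2)>85)&(a.max(2)-a.min(2)<40)).astype(np.uint8)
for nm,(x0,x1) in dict(red=(335,420),yel=(225,315)).items():
    m=np.zeros_like(g);m[230:345,x0:x1]=g[230:345,x0:x1]
    pts=np.argwhere(m)[:,::-1]
    hull=cv2.convexHull(pts.astype(np.int32)).reshape(-1,2)
    W=plane(c,hull,.04)[:,:2]
    r=cv2.minAreaRect((W*1000).astype(np.float32));print(nm,len(pts),r,cv2.boxPoints(r).round().tolist())
for n,cc in(("top",c),("side",s)):
    m=red(cc["image"]);
    k,l,st,ce=cv2.connectedComponentsWithStats(m);print(n,[(st[i].tolist(),ce[i].round(1).tolist()) for i in range(1,k) if st[i,4]>60])
o=im[225:350,330:430];o2=s["image"][240:350,210:330]
cv2.imwrite("pics/crop1.png",np.hstack([cv2.resize(o,(400,500),interpolation=2),cv2.resize(o2,(400,500),interpolation=2)])[:,:,::-1])
E
```

```text
red 1165 ((521.9990234375, -122.00019073486328), (148.6077880859375, 98.53580474853516), 4.639906406402588) [[444.0, -79.0], [452.0, -177.0], [600.0, -165.0], [592.0, -67.0]]
yel 1082 ((562.7554321289062, 107.02142333984375), (97.96266174316406, 148.341064453125), 74.62420654296875) [[478.0, 79.0], [621.0, 40.0], [647.0, 135.0], [504.0, 174.0]]
top [([9, 166, 68, 100, 302], [54.4, 228.9]), ([361, 272, 38, 34, 988], [378.2, 288.9])]
side [([250, 262, 45, 42, 765], [272.0, 284.1]), ([370, 282, 32, 16, 168], [385.8, 292.2])]
```

View pics/crop1.png

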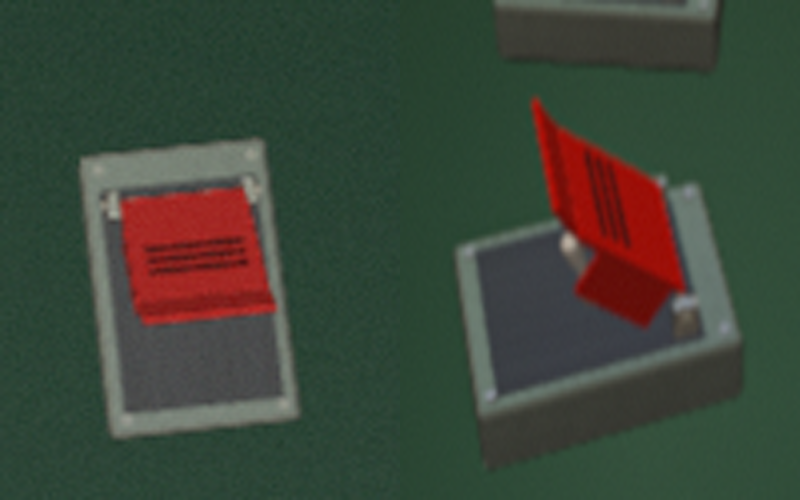

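Box centre is (0.522, -0.122) with yaw 0.081, and the measured size matches to 1.5 mm. Next: close the fingers, align the tool to the box (tool x = -box x, y = box y) and stand off in front of the lip.

```bash
cat > st.py <<'E'
from h import *
from scipy.spatial.transform import Rotation as Ro
s=sensors.read_state();R=Ro.from_rotvec(s["orientation"]).as_matrix()
y=np.radians(4.64);B=np.array([[np.cos(y),np.sin(y),0],[-np.sin(y),np.cos(y),0],[0,0,1]])
p=B@(np.array(s["tool_pos"])-[.522,-.122,0]);bx=-B@R[:,0]
print("t %.1f box-frame tcp"%s["t"],(p*1000).round(1),"tip z %.1f"%(p[2]*1000-22),"yaw err %.4f"%np.arctan2(bx[1],bx[0]),"tilt",R[:2,2].round(3),"F",(B@s["force"]).round(2),"op",round(s["opening"],4))
E
python3 inch.py '[[0,[0,0,0],-0.13],[0,[0,0,0],-0.13],[0,[0,0,0],-0.13],[0,[-0.0139,-0.0449,0],0],[0,[-0.0139,-0.0449,0],0],[0,[-0.0139,-0.0449,0],0],[0,[-0.0139,-0.0449,0],0],[0,[-0.0139,-0.0449,0],0],[0,[-0.0139,-0.0449,0],0],[0,[-0.0139,-0.0449,0],0],[0,[-0.0139,-0.0449,0],0],[0,[-0.0139,-0.0449,0],0],[0,[-0.0139,-0.0449,0],0],[0,[-0.0139,-0.0449,0],0],[0,[-0.0139,-0.0449,0],0],[0,[-0.0139,-0.0449,0],0],[0,[-0.0139,-0.0449,0],0]]' 5; python3 st.py
```

```text
t: 1.9
tool_pos: [0.4276, -0.0412, 0.2408]
orientation: [-0.127, 3.138, -0.0]
force: [0.7, 0.0, 0.7]
opening: 0.0006
gripper_force: 0.0
t 1.9 box-frame tcp [-87.6  88.2 240.8] tip z 218.8 yaw err -0.0001 tilt [0.001 0.   ] F [ 0.75 -0.04  0.69] op 0.0006
```

```bash
python3 inch.py '[[0,[-0.014,-0.044,0],0],[0,[-0.014,-0.044,0],0],[0,[0,0,0.035],0],[0,[0,0,0.035],0],[0,[0,0,0.035],0],[0,[0,0,0],0],[0,[0,0,0],0]]'; python3 st.py
python3 - <<'E'
from h import *
c=viewer.read_camera("side");t=viewer.read_camera("top")
cv2.imwrite("pics/a2.png",np.hstack([cv2.resize(c["image"][200:350,210:330],(400,500)),cv2.resize(t["image"][225:375,320:440],(400,500))])[:,:,::-1])
E
```

```text
t: 2.6
tool_pos: [0.4619, -0.1244, 0.1358]
orientation: [0.128, -3.138, -0.001]
force: [0.2, 0.4, 0.6]
opening: 0.0007
gripper_force: 0.0
t 2.6 box-frame tcp [-60.1   2.5 135.8] tip z 113.8 yaw err 0.0003 tilt [-0.001  0.001] F [0.19 0.39 0.63] op 0.0007
```

View pics/a2.png

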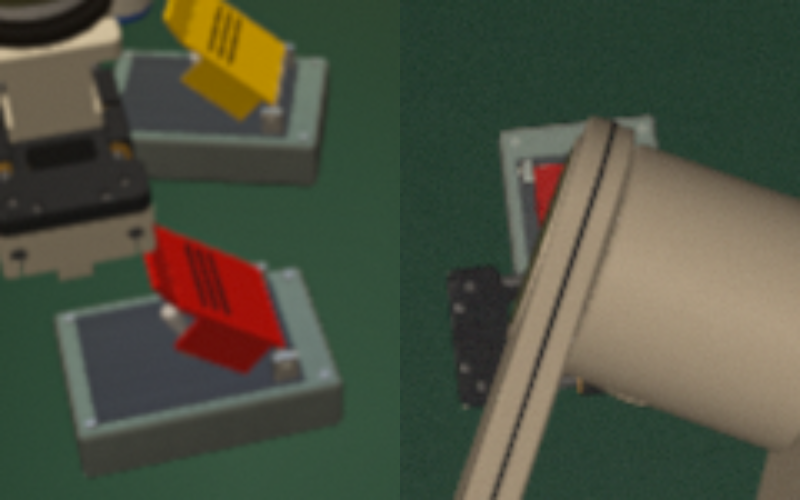

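The side view shows the gripper just ahead of the red lip, at about (150,240) in the crop. The top view is blocked by the arm. Starting the push along the arc.

```bash
python3 inch.py '[[0,[-0.007,-0.0025,0],0],[0,[-0.007,0,0],0],[0,[-0.007,0,0],0],[0,[-0.007,0,0],0],[0,[-0.007,0,-0.004],0],[0,[-0.007,0,-0.004],0],[0,[-0.007,0,-0.004],0],[0,[-0.007,0,-0.004],0]]'; python3 st.py;python3 - <<'E'
from h import *
c=viewer.read_camera("side")
cv2.imwrite("pics/a3.png",cv2.resize(c["image"][200:350,210:330],(480,600))[:,:,::-1])
E
```

```text
t: 3.5
tool_pos: [0.5191, -0.1225, 0.1521]
orientation: [-0.128, 3.139, -0.0]
force: [0.1, 1.0, -0.1]
opening: 0.0003
gripper_force: 0.1
t 3.5 box-frame tcp [ -2.9  -0.2 152.1] tip z 130.1 yaw err 0.0003 tilt [ 0. -0.] F [ 0.17  0.99 -0.11] op 0.0003
```

View pics/a3.png

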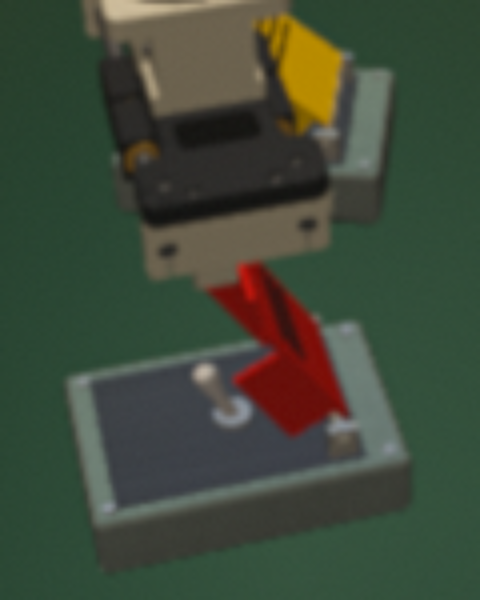

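The guard is lifting, with the lip at (250,270) against the finger and the toggle visible at (205,372). Force is low, so I'm continuing.

```bash
python3 inch.py '[[0,[-0.007,0,-0.002],0],[0,[-0.007,0,-0.002],0],[0,[-0.007,0,-0.002],0],[0,[-0.007,0,-0.002],0],[0,[-0.007,0,0],0],[0,[-0.007,0,0],0],[0,[-0.007,0,0.001],0],[0,[-0.007,0,0.001],0],[0,[-0.007,0,0.001],0],[0,[-0.007,0,0.001],0],[0,[0,0,0],0],[0,[0,0,0],0],[0,[0,0,0],0]]'; python3 st.py;python3 - <<'E'
from h import *
c=viewer.read_camera("side")
cv2.imwrite("pics/a4.png",cv2.resize(c["image"][200:350,210:330],(480,600))[:,:,::-1])
E
```

```text
t: 4.85
tool_pos: [0.5879, -0.1168, 0.1556]
orientation: [0.128, -3.139, -0.0]
force: [0.5, 0.2, 0.2]
opening: 0.0006
gripper_force: 0.0
t 4.8 box-frame tcp [ 66.1  -0.2 155.6] tip z 133.6 yaw err 0.0002 tilt [-0.  0.] F [0.52 0.13 0.18] op 0.0006
```

View pics/a4.png

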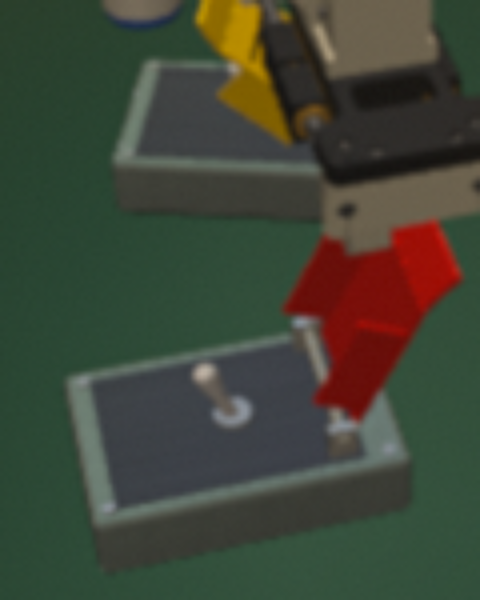

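The guard stands back past upright (lip around (440,260)). Next I retreat in front of the toggle and lower.

```bash
python3 inch.py '[[0,[0.02,0,-0.005],0],[0,[0.03,0,0],0],[0,[0.03,0,0],0],[0,[0.035,0,0],0],[0,[0,0,0],0],[0,[0,0,0.025],0],[0,[0,0,0.025],0],[0,[0,0,0.025],0],[0,[0,0,0],0],[0,[0,0,0],0]]'; python3 st.py;python3 - <<'E'
from h import *
c=viewer.read_camera("side")
cv2.imwrite("pics/a5.png",cv2.resize(c["image"][200:350,210:330],(480,600))[:,:,::-1])
E
```

```text
t: 5.9
tool_pos: [0.4735, -0.1261, 0.086]
orientation: [0.127, -3.138, -0.0]
force: [0.4, -0.2, 0.4]
opening: 0.0006
gripper_force: 0.0
t 5.9 box-frame tcp [-48.6  -0.2  86. ] tip z 64.0 yaw err 0.0002 tilt [-0.001  0.   ] F [ 0.35 -0.24  0.38] op 0.0006
```

View pics/a5.png

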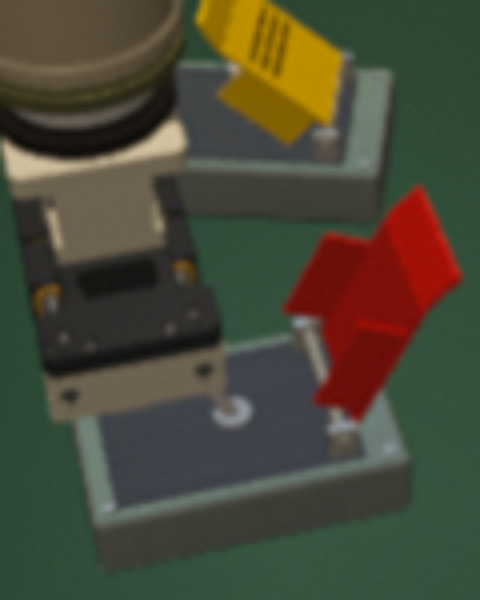

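The guard rests open, and the finger is just in front of the toggle base at (232,410). Now pushing the toggle.

```bash
python3 inch.py '[[0,[-0.008,0,0.004],0],[0,[-0.008,0,0],0],[0,[-0.008,0,0],0],[0,[-0.004,0,0],0],[0,[-0.004,0,0],0]]'|grep force:; python3 st.py; python3 inch.py '[[0,[-0.004,0,0],0],[0,[-0.003,0,0],0],[0,[-0.003,0,0],0]]'|grep force:; python3 st.py
```

```text
force: [-1.5, -1.0, 0.8]
gripper_force: 1.1
t 6.5 box-frame tcp [-16.3  -0.2  81.8] tip z 59.8 yaw err 0.0005 tilt [-0. -0.] F [-1.59 -0.91  0.77] op 0.0005
force: [-2.1, -0.1, 0.2]
gripper_force: 1.3
t 6.8 box-frame tcp [-6.7 -0.1 81.5] tip z 59.5 yaw err 0.0001 tilt [-0.001  0.   ] F [-2.05  0.06  0.19] op 0.0003
```

```bash
python3 inch.py '[[0,[-0.002,0,0],0],[0,[0,0,0],0]]'|grep zz; python3 st.py; python3 inch.py '[[0,[-0.0015,0,0],0],[0,[0,0,0],0]]'|grep zz; python3 st.py;  python3 inch.py '[[0,[-0.001,0,0],0],[0,[0,0,0],0]]'|grep zz; python3 st.py
```

```text
t 7.0 box-frame tcp [-5.3 -0.3 81.2] tip z 59.2 yaw err 0.0002 tilt [-0.002 -0.   ] F [-4.52 -1.24  0.7 ] op 0.0003
t 7.2 box-frame tcp [-4.9 -0.2 81. ] tip z 59.0 yaw err 0.0002 tilt [-0.004 -0.   ] F [-10.98  -1.69   4.25] op 0.0002
t 7.3 box-frame tcp [-4.7 -0.2 81. ] tip z 59.0 yaw err 0.0000 tilt [-0.006  0.   ] F [-13.36  -1.38   6.69] op 0.0008
```

It is hard against the stop, so fully on. Now I back off, go over the guard and look from there.

```bash
python3 inch.py '[[0,[0.015,0,0],0],[0,[0.02,0,0],0],[0,[0,0,-0.03],0],[0,[0,0,-0.03],0],[0,[0,0,-0.03],0],[0,[0,0,-0.03],0],[0,[0,0,0],0],[0,[-0.03,0,0],0],[0,[-0.04,0,0],0],[0,[-0.04,0,0],0],[0,[-0.04,0,0],0],[0,[-0.03,0,0],0],[0,[0,0,0],0],[0,[0,0,0],0]]'|grep zz; python3 st.py;python3 - <<'E'
from h import *
c=viewer.read_camera("side")
cv2.imwrite("pics/a6.png",cv2.resize(c["image"][200:350,210:330],(480,600))[:,:,::-1])
E
```

```text
t 8.8 box-frame tcp [142.6   0.2 199.9] tip z 177.9 yaw err 0.0008 tilt [-0.002  0.001] F [-0.55  0.22  0.77] op 0.0005
```

View pics/a6.png

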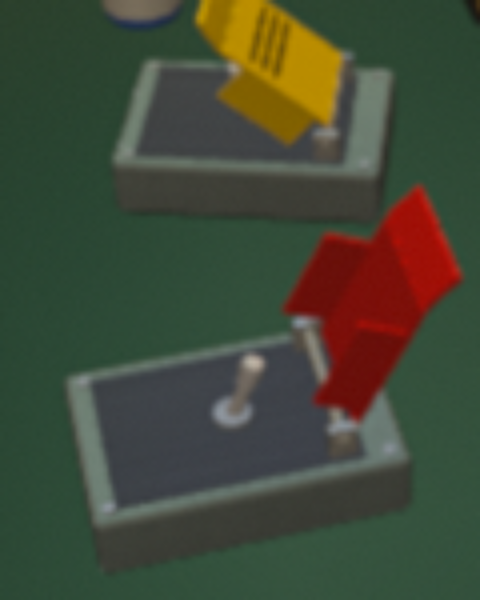

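The toggle now leans to the hinge (tip (252,363)) and the guard rests open. Lowering behind the lip and tipping it forward.

```bash
python3 inch.py '[[0,[0,0,0.03],0],[0,[0,0,0.03],0],[0,[0,0,0],0],[0,[0.007,0,0],0],[0,[0.007,0,0],0],[0,[0.007,0,0],0],[0,[0.007,0,0],0],[0,[0.007,0,-0.0015],0],[0,[0.007,0,-0.0015],0],[0,[0.007,0,-0.0015],0],[0,[0.007,0,-0.0015],0],[0,[0.007,0,-0.0015],0],[0,[0.007,0,-0.0015],0],[0,[0.006,0,-0.0015],0],[0,[0.006,0,-0.0015],0]]'|grep zz; python3 st.py;python3 inch.py '[[0,[0.005,0,-0.001],0],[0,[0.004,0,0],0],[0,[0.003,0,0],0],[0,[0,0,0],0],[0,[0,0,0],0],[0,[0,0,0],0],[0,[0,0,0],0],[0,[0,0,0],0]]'|grep zz; python3 st.py;python3 - <<'E'
from h import *
c=viewer.read_camera("side")
cv2.imwrite("pics/a7.png",cv2.resize(c["image"][200:350,210:330],(480,600))[:,:,::-1])
E
```

```text
t 10.3 box-frame tcp [ 60.3  -0.2 153.7] tip z 131.7 yaw err 0.0002 tilt [-0.  0.] F [ 0.36 -0.33 -0.32] op 0.0004
t 11.1 box-frame tcp [ 48.9  -0.2 154.6] tip z 132.6 yaw err 0.0003 tilt [-0.  0.] F [0.24 0.02 0.66] op 0.0003
```

View pics/a7.png

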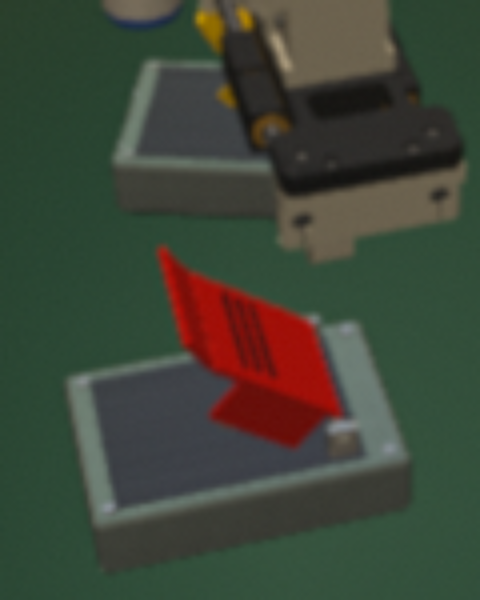

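The guard dropped shut and the finger hangs clear behind it. I'll lift away, then compare with the first pictures.

```bash
python3 inch.py '[[0,[-0.02,0,-0.03],0],[0,[-0.02,0,-0.04],0],[0,[0,0,-0.04],0],[0,[0,0,-0.02],0],[0,[0,0.05,0],0],[0,[0,0.05,0],0],[0,[0,0.05,0],0],[0,[0,0,0],0],[0,[0,0,0],0],[0,[0,0,0],0]]'|grep zz; python3 st.py;python3 - <<'E'
from h import *
c=viewer.read_camera("side")["image"];c0=cv2.imread("pics/side0.png")[:,:,::-1]
for i in(c0,c):
    k,l,st,ce=cv2.connectedComponentsWithStats(red(i));print([(st[j].tolist(),ce[j].round(1).tolist()) for j in range(1,k) if st[j,4]>60])
cv2.imwrite("pics/a8.png",np.hstack([x[150:450,150:450] for x in(c0,c)])[:,:,::-1])
E
```

```text
t 12.2 box-frame tcp [ 88.8 149.  284.6] tip z 262.6 yaw err -0.0002 tilt [-0.    -0.001] F [-0.65 -0.6   0.46] op 0.0006
[([250, 262, 45, 42, 765], [272.0, 284.1]), ([370, 282, 32, 16, 163], [385.9, 292.3])]
[([250, 262, 45, 42, 788], [271.8, 284.5]), ([370, 282, 32, 16, 175], [385.9, 292.3])]
```

View pics/a8.png

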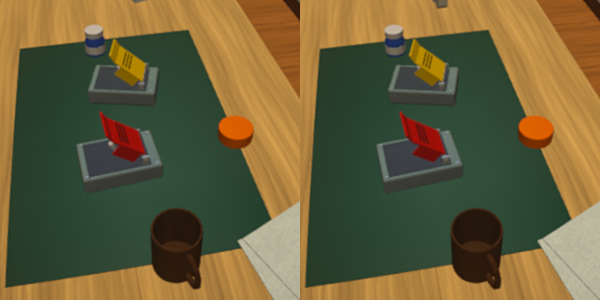

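Before and after match: guard shut, toggle no longer visible on the near side, and the mug, jar and tin unmoved.

```bash
python3 -c "
from plant import robot, viewer, sensors, order
print(order.close_job())"
```

```text
the job is handed in; nothing more can be done
None
```

The sander's toggle was pushed fully over to its on stop (about 13 N at the stop), the red guard fell shut by its own weight, the yellow switch, mug, jar and tin were left untouched, and I handed the job in at about 12 s; no verdict was returned.

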